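# Gauge a pivot pin in the sprung V-block fixture

### The job

To check a worn pivot pin on the green V-block gauge, first stand the aluminium stop block squarely and fully home in the rectangular pocket at the end of the gauge and let go of it. Then take the steel pin from its black rest, lay it in the two Vs with its head up against the stop block, and press it fully down against the sprung plunger so that it bears on both flanks of the Vs. Finish while the gripper still holds it pressed down like that, without letting go, and leave the other things on the bench where they are.

Things in the scene. Friction and masses are not known exactly. Their poses are not given: they have to be found in the camera images.
- gauge: V-block gauge, fixed: green base plate 236 x 90 x 12 mm. Origin on the worktop under the middle of the gap between the Vs; x along the V axis from the stop pocket (x = -79 mm) to the dial (x = 76 to 128 mm, 67 mm high), z up. Two dark V risers, 20 mm long, 51 wide, 58 high, at x = -43 and +43 mm; in the gap between stand only the plunger's housing (22 mm wide, 33 high) and a low duct.
- v_seat (a point): point on the axis of a fully seated pin, midway between the two Vs, 60 mm above the worktop; axes as the gauge's. The 45-degree V flanks open to 17 mm either side at this height, so they guide the pin in from above. The 64 mm gap between the risers lets fingers reach down either side of the pin.
- pocket (a point): centre of the floor of the stop pocket, 12 mm above the worktop; axes as the gauge's. Pocket 27 mm (x) by 47 mm (y), 16 mm deep, with a 2 mm chamfer; its walls are 8 mm thick, their top 28 mm above the worktop. On its outer (-x) side a 36 mm wide back plate rises to 68 mm above the worktop, to back the stop block up.
- plunger (a joint): travel in m of the sprung plunger between the Vs, under v_seat: 0 when up, 0.004 when the pin is fully seated, 0.008 at most. Its oiled 10 mm wide tip stands 52 mm above the worktop when up. Spring about 5 N when up, 8 N at 0.004: it lifts a pin that is not held down, so press down with 10 to 20 N. The dial's needle follows it.
- strips_left: the two bright hardened steel strips that form the V flanks on the gauge's +y side (one on each riser), ground smooth and oiled, so that the pin slides down them; origin at the gauge's origin
- strips_right: the same on the gauge's -y side
- stop_block: aluminium stop block with a blue line round it, loose, 24 mm (x) by 44 mm (y) by 62 mm high, about 0.3 kg, standing upright; origin at the centre of its underside. It fits the pocket with its x along the gauge's x, either way round; home, its top stands 74 mm above the worktop and its face is the end stop for the pin's head. Grip it across its 44 mm (y) sides.
- pivot_pin: oiled steel pin, 24 mm shaft with a 20 mm wide copper-coloured worn band, 0.4 kg, lying level. Origin on its axis in mid-band, where to grip it; x along the axis, away from the head. Shaft x = -59 to +67 mm; dark head, 34 mm diameter, x = -67 to -59. It may roll: only its x axis counts. With its head against the stop block its origin is at v_seat (give or take 2 mm), x along the gauge's x.
- pin_head (a point): centre of the outer face of the pin's head
- pin_rest: black plastic rest, fixed, 112 x 62 mm, on which the pin waits with its axis 45 mm above the worktop; origin on the worktop under its middle, x along the pin. Its two notched supports, 14 mm long and 40 mm high, stand at x = -44 and +44 mm, with 74 mm clear between them; its base is 6 mm thick.
- white_pot: bystander: white plastic pot, 64 mm wide, 56 mm high; to be left alone; origin at the centre of its underside
- brown_vial: bystander: small brown bottle, 23 mm wide, 54 mm high; to be left alone; origin at the centre of its underside
- cement_can: bystander: blue and red can, 64 mm wide, 139 mm high; to be left alone; origin at the centre of its underside
- ring_spanner: bystander: ring spanner, 200 x 31 x 10 mm; to be left alone; origin at the centre of its underside
- side_snips: bystander: red-handled snips, 201 x 77 x 16 mm; to be left alone; origin at the centre of its underside
Mind the look-alikes: they are no part of the job. Leave any brown look-alike of the pivot_pin alone. Of the things shaped like the stop_block, the aluminium one is meant.

How it is judged (in metres and radians):
On the way:
1. the stop block stands fully home in the pocket, upright, and the fingers have let go of it (horizontal distance between stop_block and pocket below 0.003 m and z of stop_block in the frame of gauge between 0.009 and 0.0145 m and angle between stop_block's own z axis and vertical below 0.05 rad and angle between the x axis of stop_block and the x axis of gauge, either way round below 0.1 rad and contact force between the fingers and stop_block below 0.1 N), for 0.2 s.
At the end, for the whole second after the job is handed in: Stop block home in the pocket (centre 3 mm, floor 2.5 mm, upright, square). Pin seated in the Vs (2 mm sideways, 1.3 mm high, 0.03 rad), head within 2.5 mm of the block, plunger down over 3 mm, over 1 N on the left and on the right strips, fingers on it, at rest (horizontal distance between stop_block and pocket below 0.003 m and z of stop_block in the frame of gauge between 0.009 and 0.0145 m and angle between stop_block's own z axis and vertical below 0.05 rad and angle between the x axis of stop_block and the x axis of gauge, either way round below 0.1 rad and y of pivot_pin in the frame of v_seat between -0.002 and 0.002 m and z of pivot_pin in the frame of v_seat below 0.0013 m and angle between the x axis of pivot_pin and the x axis of gauge, either way round below 0.03 rad and horizontal distance between pin_head and stop_block below 0.0145 m and value of joint plunger above 0.003 m and contact force between pivot_pin and strips_left above 1 N and contact force between pivot_pin and strips_right above 1 N and contact force between the fingers and pivot_pin above 2 N and linear speed of pivot_pin below 0.01 m/s); the arm keeps its last pose, push and grip.
It fails at once if a bystander (pot, bottle, can, spanner or snips) is pushed more than 3 cm from its place (distance of any of white_pot, brown_vial, cement_can, ring_spanner, side_snips from where it was at the start of the episode above 0.03 m).
It also fails if it takes over 54 s, if anything falls off the work surface, if the arm or the gripper's body presses on something with over 40 N, if the wrist force passes 120 N, or if a joint passes its speed limit or range.

### The arm

A 6-joint arm with a two-finger parallel gripper is mounted at the origin on a cart in front of the work surface, level with it; the furniture and walls round the work are solid. World frame = base frame: x ahead of the robot, y to its left, z up, the work surface at z = 0. Lengths are in m, angles in degrees, forces in N, time in s.
With the tool pointing down it reaches from about 0.275 to 0.725 m from the base axis. Payload 5.6 kg.
Tool frame: the origin (TCP) lies at the very end of the fingers, on their centre line; the grasp point (between the pads) lies behind it (arm.pinch_z is the z of the grasp point in the tool frame, in m); z points along the fingers, y is the line along which they close (so a half turn about z gives the same grasp; the last joint's range is limited). The gripper opens to 85 mm and grips with 20 to 120 N. Pads are 22 mm wide; open, the fingers measure 114 mm over their backs; the gripper's body (76 mm by 85 mm) begins 54 mm behind the grasp point. The pads swing forward as they close: fully open they stand 13 mm farther back than shut.
Start: joints at [-53.594, 14.616, 6.199, 0, -81.583, -16.306], TCP at [0.189, -0.516, 0.231] pointing down, gripper open.
Joint ranges: [-168.99, 168.99], [-69.2, 112.95], [-62.41, 85.93], [-164.36, 98.24], [-168.68, -3.75], [-174.98, 174.98]. Speed limits (degrees/s): [147.25, 147.25, 180, 180, 180, 180].

### API

Orientations are given as a 3x3 rotation matrix whose columns are the frame's x, y, z axes.
In Python, from cell import sensors, viewer, order, arm gives the robot as it stands.
- The arm moves only by the shell command python3 -m jog 'ROWS' [FORCE]. ROWS is JSON, a list of rows, each a list of 5 numbers: the shift along the world's x, y, z in mm, then the turn about the world's z in degrees, then the finger opening in mm, from 0 to 85.4. A call has 1 to 10 rows; each row is the pose to reach, as a shift and turn from the pose commanded when the call began; what a row does not reach only later rows make up. A row lasts 1/8 s, in which the tool goes at most 62.5 mm and 10.7 degrees, less where a joint would pass 70% of its speed; a pose out of reach is approached as far as the arm can. A call with a gripper value outside its range is refused whole. The fingers move at their own pace and stop on an object; FORCE is the grip in N (left out, the last holds). Time passes only in rows, so rows that repeat a pose let the fingers close. It gives the time, the measured TCP pose, the force, the opening and the grip force at its end, in the units of the state.
- sensors.observe(): the state, without advancing time (a new reading comes with each control period).
- viewer.grab_frame(name): name is "scene" or "side" or "wrist"; returns a dict with "frame" (400x640x3 uint8, blue, green, red), "camera_matrix" (3x3 intrinsics, pixels), "dist" ([k1, k2, p1, p2, k3] as OpenCV has them; the pictures are not rectified), "rvec" (rotation vector, rad) and "tvec" (3), from world to camera coordinates, as OpenCV has them. Camera axes: x right, y down, z forward; pixel columns grow to the right and rows downward; lengths in m; the calibration is good to about 2 mm. A picture is of the moment at which its call begins. There is no depth.
- order.job_done(): hands the job in; it is judged then, once.
The state is a dict: "time": time; "joint_pos": joint angles; "qvel": joint speeds; "effort": joint torques, N m; "tcp_pos": TCP position; "eef_rot": TCP orientation; "force": force on the tool from outside, world axes, zero at the start; "wrist_torque": the same for the moment, N m; "grip_width": finger opening in m; "grasp_force": force on a finger pad.
Only numpy, scipy, OpenCV 4.12 (cv2) and the standard library are available. Lean on these libraries where they do the work, as an engineer would, in place of code of your own. Each camera call takes 0.05 s, during which the arm holds its last target. There are 200 camera calls.

## Working session

There is one attempt and no reset: what is moved stays moved. The work goes in short steps, Python scripts to look and compute and a shell command to move; the robot and the scene stay as the last step left them, time stands still between calls to the robot, and variables do not carry over. Pictures are saved under pics/ and viewed, at most 10 in all, crops included, and the job is handed in when it is done.

```bash
ls; mkdir -p pics; cat > h.py <<'E'
import cv2,numpy as np
from cell import sensors,viewer,order,arm
def grab(n,f=None):
    d=viewer.grab_frame(n)
    if f: cv2.imwrite('pics/'+f,d['frame']); np.savez('pics/'+f+'.npz',**{k:np.array(d[k],float) for k in('camera_matrix','dist','rvec','tvec')})
    return d
def load(f): return dict(np.load('pics/'+f+'.npz'))
def toworld(d,uv,z):
    uv=np.array(uv,float).reshape(-1,1,2)
    n=cv2.undistortPoints(uv,np.array(d['camera_matrix']),np.array(d['dist'])).reshape(-1,2)
    R=cv2.Rodrigues(np.array(d['rvec'],float))[0];t=np.array(d['tvec'],float).reshape(3)
    c=-R.T@t; r=np.c_[n,np.ones(len(n))]@R
    z=np.broadcast_to(z,len(n)); s=(z-c[2])/r[:,2]
    return c+r*s[:,None]
def proj(d,p):
    return cv2.projectPoints(np.array(p,float).reshape(-1,1,3),np.array(d['rvec'],float),np.array(d['tvec'],float),np.array(d['camera_matrix']),np.array(d['dist']))[0].reshape(-1,2)
E
python3 - <<'E'
from h import *
for n in('scene','side','wrist'):
    d=grab(n,n+'0.png'); R=cv2.Rodrigues(np.array(d['rvec'],float))[0]; print(n,-R.T@np.array(d['tvec']).ravel(),R[2])
s=sensors.observe();print(s,arm.pinch_z)
a=[cv2.imread(f'pics/{n}0.png') for n in('scene','side','wrist')]
E
```

```text
pics
scene [-0.03727448 -1.07576278  0.98046502] [ 0.46697832  0.5170213  -0.71737035]
side [0.3701018  0.68749477 0.77559962] [ 0.12778613 -0.82965391 -0.54345662]
wrist [ 0.11476968 -0.54412363  0.37235416] [ 0.2936635   0.10958576 -0.94960661]
{'time': 0.15, 'joint_pos': array([-5.35955575e+01,  1.46446922e+01,  6.14992759e+00, -1.81982241e-02,
       -8.15838073e+01, -1.63069193e+01]), 'qvel': array([ 0.02051463, -0.04559888,  0.14471217,  0.06215177, -0.0279746 ,
       -0.00351934]), 'effort': array([-9.65960426e-04, -3.86939299e+01,  2.38080633e+01,  5.36671758e+00,
       -4.56504509e-03, -1.45890596e-05]), 'tcp_pos': array([ 0.18891098, -0.51615916,  0.2306297 ]), 'eef_rot': array([[-9.39125131e-01, -3.43574845e-01, -5.60977519e-04],
       [-3.43575293e-01,  9.39124248e-01,  1.29018388e-03],
       [ 8.35528623e-05,  1.40438212e-03, -9.99999010e-01]]), 'force': array([-0.28640749, -0.25855043,  0.38460681]), 'wrist_torque': array([-0.06826104, -0.05076694,  0.00579025]), 'grasp_force': 0.0, 'grip_width': 0.08542010144166477} -0.0187
```

View pics/scene0.png

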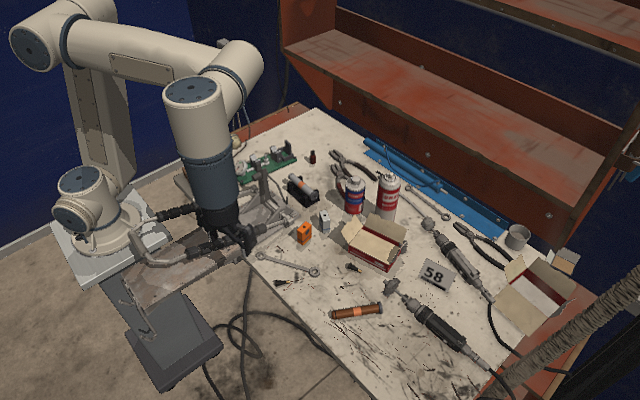

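View pics/side0.png

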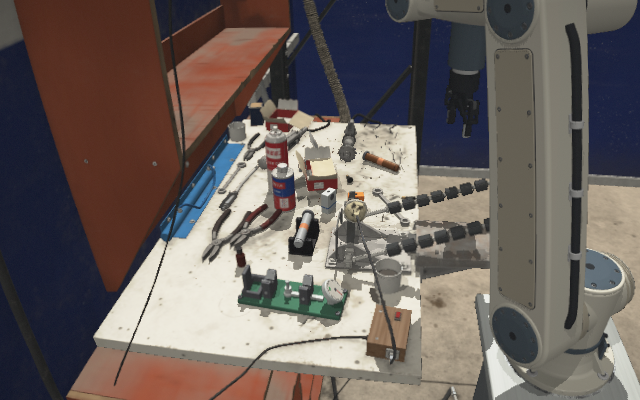

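The scene view shows the gauge at about (265,163), the steel pin in its black rest at (300,188) and the aluminium block at (323,222). The side view shows the gauge at (290,295), the pin at (305,228) and the block at (328,198).

Candidates (scene pixels):
- **Block:** aluminium (323,222) or the orange look-alike (304,232). I choose the aluminium one.
- **Pin:** steel with a copper band on the rest (300,188) or the brown look-alike (357,311). I choose the one on the rest.

Next, a close crop to check these.

```bash
python3 - <<'E'
import cv2
a=cv2.imread('pics/side0.png')[180:330,220:400]; cv2.imwrite('pics/c1.png',cv2.resize(a,None,fx=4,fy=4,interpolation=cv2.INTER_CUBIC)[:600])
a=cv2.imread('pics/scene0.png')[130:260,220:380]; cv2.imwrite('pics/c2.png',cv2.resize(a,None,fx=4.6,fy=4.6,interpolation=cv2.INTER_CUBIC)[:600])
E
```

```text
(no output)
```

View pics/c1.png

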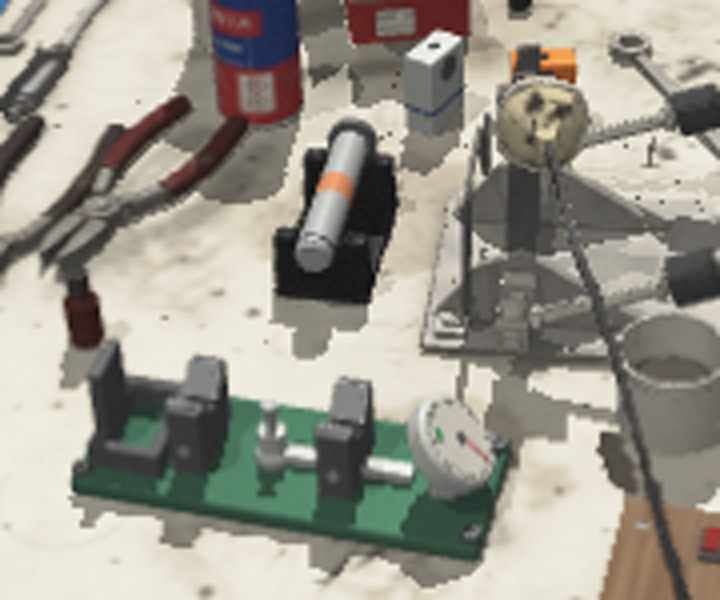

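View pics/c2.png

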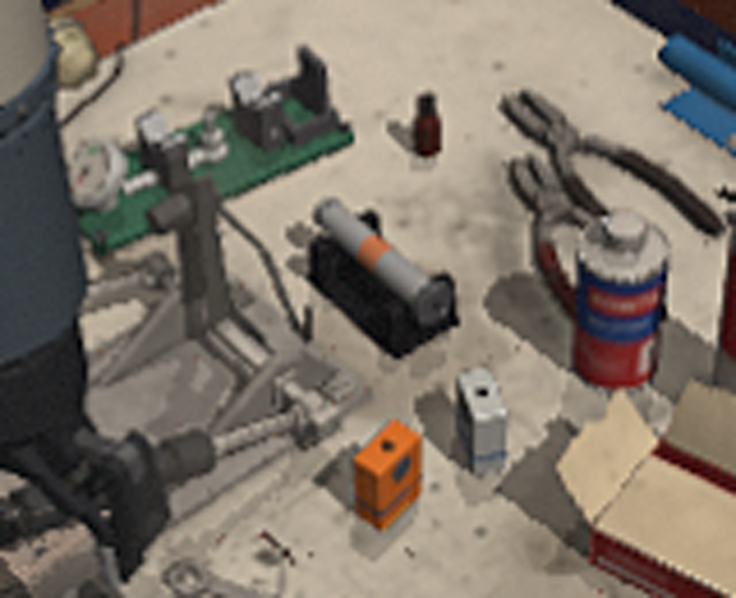

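The crops confirm both choices. The aluminium block has a blue line and sits at side (328,198). The steel pin lies on the rest with its head away from the side camera. The gauge pocket is at side (248,285) and the dial at (333,290). Now rough positions from both views.

```bash
python3 - <<'E'
from h import *
S=load('side0.png');C=load('scene0.png')
s=lambda *p:np.array(p,float)/4+[220,180]
c=lambda *p:np.array(p,float)/4.6+[220,130]
np.set_printoptions(precision=4,suppress=True)
print('blk top side',toworld(S,s((405,70),(433,32),(463,36),(440,77)),.062))
print('blk top scene',toworld(C,c((458,378),(472,370),(496,370),(507,405),(472,408)),.062))
print('pin band',toworld(S,s((336,182)),.057),toworld(C,c((373,250)),.055))
print('pin ends side top',toworld(S,s((352,122),(316,242)),[.062,.057]))
print('pin ends scene',toworld(C,c((328,208),(435,290)),[.057,.060]))
print('plate side',toworld(S,s((76,488),(478,556),(510,440)),[.012]*3))
print('riser tops: side',toworld(S,s((205,380),(350,402)),.05))
print('plunger tip',toworld(S,s((268,408)),.052),toworld(C,c((210,118)),.052))
print('stand foot',toworld(S,s((425,350),(620,350)),0),toworld(C,c((365,390),(290,480)),0))
print('magnif top?',toworld(S,s((540,80)),.15),toworld(C,c((185,180)),.15), toworld(C,c((305,330)),0.))
print('vial,can',toworld(S,s((85,340),(258,115)),0))
E
```

```text
blk top side [[ 0.5456 -0.432   0.062 ]
 [ 0.5329 -0.4842  0.062 ]
 [ 0.511  -0.4809  0.062 ]
 [ 0.5205 -0.4255  0.062 ]]
blk top scene [[ 0.5276 -0.45    0.062 ]
 [ 0.5396 -0.4509  0.062 ]
 [ 0.5517 -0.4617  0.062 ]
 [ 0.5356 -0.4899  0.062 ]
 [ 0.5165 -0.4764  0.062 ]]
pin band [[ 0.572  -0.3027  0.057 ]] [[ 0.5703 -0.3101  0.055 ]]
pin ends side top [[ 0.5716 -0.3644  0.062 ]
 [ 0.5735 -0.2391  0.057 ]]
pin ends scene [[ 0.5732 -0.2547  0.057 ]
 [ 0.5732 -0.375   0.06  ]]
plate side [[ 0.6798 -0.0587  0.012 ]
 [ 0.4517 -0.0346  0.012 ]
 [ 0.4434 -0.1258  0.012 ]]
riser tops: side [[ 0.6152 -0.1145  0.05  ]
 [ 0.5308 -0.1058  0.05  ]]
plunger tip [[ 0.5746 -0.0935  0.052 ]] [[ 0.5739 -0.1061  0.052 ]]
stand foot [[ 0.5038 -0.2123  0.    ]
 [ 0.3855 -0.2252  0.    ]] [[ 0.5083 -0.3721  0.    ]
 [ 0.4166 -0.4016  0.    ]]
magnif top? [[ 0.442 -0.291  0.15 ]] [[ 0.4572 -0.2504  0.15  ]] [[ 0.5137 -0.2967 -0.    ]]
vial,can [[ 0.715  -0.1975  0.    ]
 [ 0.6586 -0.4577  0.    ]]
```

```bash
python3 -m jog '[[0,0,60,0,85],[50,9,90,-5,85],[100,18,90,-10,85],[150,27,90,-15,85],[200,36,90,-20,85],[250,45,90,-25,85],[300,54,70,-30,85],[341,61,50,-35,85],[341,61,50,-35,85]]' 40
python3 - <<'E'
from h import *
d=grab('wrist','w1.png'); s=sensors.observe(); print(s['tcp_pos'],s['eef_rot'][:,1],s['joint_pos'],s['force'])
E
```

```text
time: 1.27
tcp_pos: [0.5322, -0.4534, 0.276]
eef_rot: [[-0.967, 0.255, -0.006], [0.255, 0.967, 0.005], [0.007, 0.003, -1.0]]
force: [-0.7, 0.3, -1.2]
grip_width: 0.085
grasp_force: 0.0
[ 0.53088807 -0.45460977  0.27853071] [0.25519897 0.96688771 0.00127881] [-2.78200067e+01  3.34093530e+01  4.17024736e+01 -1.56753658e-02
 -9.85510268e+01 -7.69675186e+01] [-0.78185452 -0.08525051 -0.05121579]
```

View pics/w1.png

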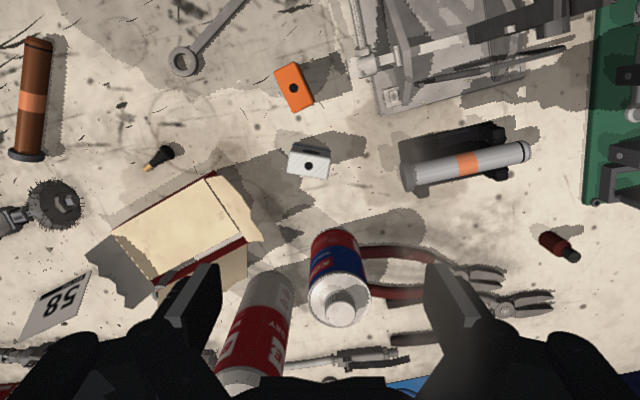

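The wrist view shows the aluminium block (top at 308,160, hole at 308,166), the orange look-alike at (293,87), the pin with its band at (467,162) and head on the left at (408,175), the gauge at the right edge, and the can at (338,290). I'll enlarge the block and pin for corners.

```bash
python3 - <<'E'
import cv2,numpy as np
a=cv2.imread('pics/w1.png'); f=lambda x0,y0,w,h:cv2.resize(a[y0:y0+h,x0:x0+w],None,fx=5,fy=5,interpolation=cv2.INTER_CUBIC)
o=np.zeros((600,760,3),np.uint8); o[:250,:350]=f(275,132,70,50); o[250:600,:750]=f(392,125,150,70)
cv2.imwrite('pics/c3.png',o)
E
```

```text
(no output)
```

View pics/c3.png

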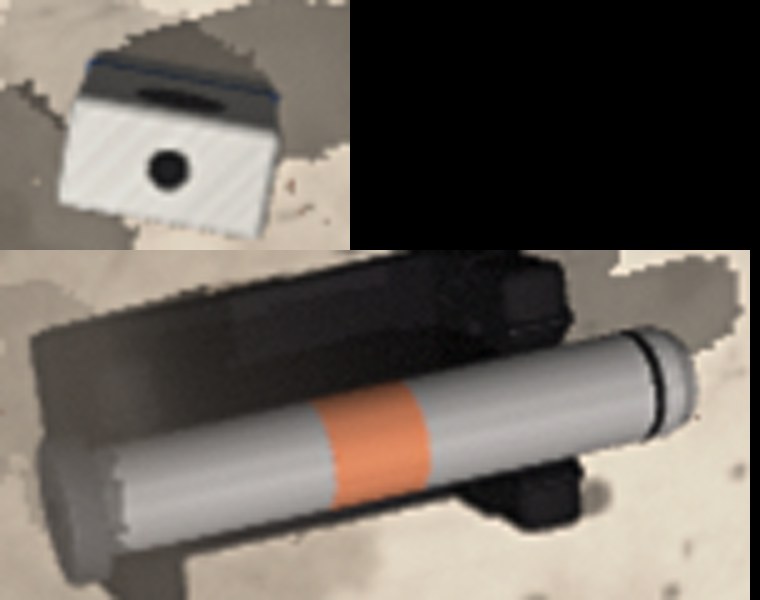

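```bash
python3 - <<'E'
from h import *
np.set_printoptions(precision=4,suppress=True)
d=load('w1.png')
f=lambda p,o:(np.array(p,float)+.5)/5-.5+o
b=toworld(d,f([(76,98),(277,135),(263,238),(60,203),(168,170)],[275,132]),.062);print(b,b[:4].mean(0))
for i,j in((0,1),(3,2),(1,2),(0,3)):
    v=(b[j]-b[i])[:2];print(np.linalg.norm(v),np.degrees(np.arctan2(v[1],v[0])))
p=toworld(d,f([(122,250),(640,135),(372,193)],[392,125]),.045);print(p);v=(p[1]-p[0])[:2];print(np.degrees(np.arctan2(v[1],v[0])),np.linalg.norm(v))
E
```

```text
[[ 0.513  -0.4813  0.062 ]
 [ 0.5308 -0.4437  0.062 ]
 [ 0.5512 -0.452   0.062 ]
 [ 0.5332 -0.4907  0.062 ]
 [ 0.5322 -0.4672  0.062 ]] [ 0.532  -0.4669  0.062 ]
0.04158778535413531 64.62956408404511
0.042694669006114336 65.09317747277447
0.021961152284224524 -21.987436575338705
0.022269160289808958 -24.88043739857255
[[ 0.5753 -0.3581  0.045 ]
 [ 0.5786 -0.246   0.045 ]
 [ 0.5766 -0.3035  0.045 ]]
88.31234151674296 0.11214812849837577
```

```bash
python3 - <<'E'
from h import *
np.set_printoptions(precision=4,suppress=True)
d=load('w1.png')
print('orange',toworld(d,[(274,68),(300,62),(314,104),(287,111)],.062))
print('carton',toworld(d,[(212,172),(250,212),(262,240)],.08))
print('can top',toworld(d,[(338,300)],.139))
print('gauge edge',toworld(d,[(608,0),(583,203)],.012),'vial',toworld(d,[(560,245)],.03))
print('stand',toworld(d,[(375,90),(380,112),(470,97)],0))
S=load('side0.png');print(np.array(sensors.observe()['tcp_pos']))
E
python3 -m jog '[[1,-12,-60,-10,65],[1,-12,-100,-10,65],[1,-12,-130,-10,65],[1,-12,-130,-10,65]]'
python3 - <<'E'
from h import *
d=grab('wrist','w2.png');s=sensors.observe();print(s['tcp_pos'],s['eef_rot'])
E
```

```text
orange [[ 0.4327 -0.4734  0.062 ]
 [ 0.4339 -0.4481  0.062 ]
 [ 0.4744 -0.4454  0.062 ]
 [ 0.474  -0.4728  0.062 ]]
carton [[ 0.5104 -0.5586  0.08  ]
 [ 0.5598 -0.5357  0.08  ]
 [ 0.5926 -0.5334  0.08  ]]
can top [[ 0.6441 -0.4671  0.139 ]]
gauge edge [[ 0.4527 -0.1252  0.012 ]
 [ 0.6735 -0.1592  0.012 ]] vial [[ 0.712  -0.2006  0.03  ]]
stand [[ 0.4802 -0.3765  0.    ]
 [ 0.5055 -0.3761  0.    ]
 [ 0.5152 -0.2729  0.    ]]
[ 0.5309 -0.4546  0.2785]
time: 1.82
tcp_pos: [0.5291, -0.4673, 0.1497]
eef_rot: [[-0.907, 0.422, -0.004], [0.422, 0.907, 0.002], [0.004, 0.001, -1.0]]
force: [-0.6, -0.3, 1.3]
grip_width: 0.0648
grasp_force: 0.0
[ 0.53010685 -0.46813951  0.15222113] [[-9.06846667e-01  4.21460382e-01 -5.18138611e-04]
 [ 4.21460652e-01  9.06846465e-01 -6.38408818e-04]
 [ 2.00808144e-04 -7.97313946e-04 -9.99999662e-01]]
```

View pics/w2.png

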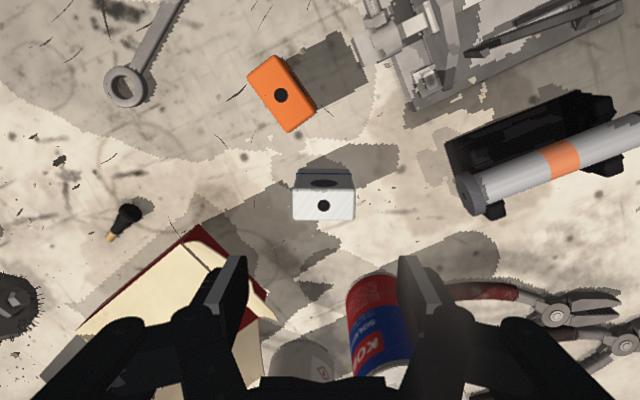

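The block sits between the fingers, with its top at about (293..356, 191..220) and its hole at (323,206). Square to the tool.

```bash
python3 - <<'E'
from h import *
np.set_printoptions(precision=4,suppress=True)
d=load('w2.png')
b=toworld(d,[(293,191),(355,190),(356,220),(293,219),(323.5,205.5)],.062);print(b,b[:4].mean(0))
for i,j in((0,1),(3,2),(1,2),(0,3)):
    v=(b[j]-b[i])[:2];print(np.linalg.norm(v),np.degrees(np.arctan2(v[1],v[0])))
p=toworld(d,[(562,160)],.045);print(p)
E
python3 -m jog '[[2,1,-50,0,65],[2,1,-90,0,65],[2,1,-127,0,65],[2,1,-127,0,65],[2,1,-127,0,30],[2,1,-127,0,30],[2,1,-127,0,30],[2,1,-127,0,30],[2,1,-127,0,30]]' 50
```

```text
[[ 0.5141 -0.4816  0.062 ]
 [ 0.5312 -0.4431  0.062 ]
 [ 0.5516 -0.4512  0.062 ]
 [ 0.5324 -0.4907  0.062 ]
 [ 0.5323 -0.4672  0.062 ]] [ 0.5323 -0.4667  0.062 ]
0.04210602147919511 66.02581095925517
0.043954611708350244 64.07657458865006
0.021931656346901578 -21.460440289767718
0.020433637036975365 -26.38985225055844
[[ 0.5783 -0.3009  0.045 ]]
time: 3.0
tcp_pos: [0.5349, -0.4682, 0.0283]
eef_rot: [[-0.907, 0.42, 0.005], [0.42, 0.907, -0.005], [-0.007, -0.002, -1.0]]
force: [-0.3, -0.1, 6.8]
grip_width: 0.0433
grasp_force: 52.5
```

Gripped (43.3 mm wide, 52 N). I'll lift and move to a viewing pose south of the gauge.

```bash
python3 -m jog '[[0,0,50,0,30],[0,0,110,0,30],[0,0,170,0,30],[20,60,210,5,30],[40,120,215,10,30],[60,180,215,15,30],[80,240,215,19,30],[80,240,215,19,30],[80,240,215,19,30]]'
python3 - <<'E'
from h import *
d=grab('wrist','w3.png');grab('scene','s3.png');grab('side','d3.png');s=sensors.observe();print(s['tcp_pos'],s['eef_rot'],s['force'])
E
```

```text
time: 4.12
tcp_pos: [0.6131, -0.2253, 0.2395]
eef_rot: [[-0.995, 0.101, -0.0], [0.101, 0.995, 0.0], [0.0, 0.0, -1.0]]
force: [-0.1, -0.1, -3.2]
grip_width: 0.0433
grasp_force: 53.0
[ 0.61247482 -0.22771465  0.23931447] [[-9.94531893e-01  1.04432771e-01 -3.31085089e-04]
 [ 1.04432805e-01  9.94531941e-01 -8.47252807e-05]
 [ 3.20426600e-04 -1.18838138e-04 -9.99999942e-01]] [-0.35626099 -1.04606681 -4.0761815 ]
```

View pics/w3.png

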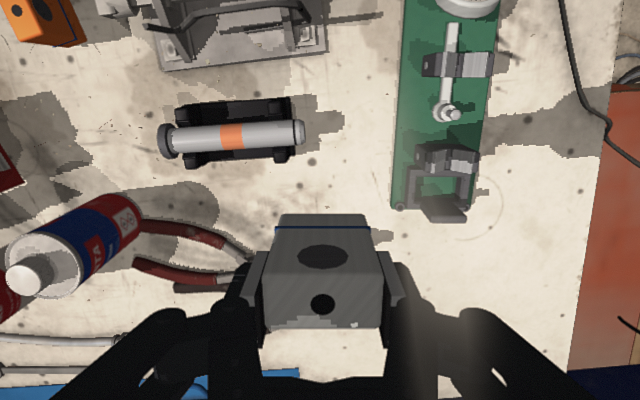

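The block is held squarely and the full gauge is visible (plate 390..495, 0..210), along with the pin (band at 232,136). I'll enlarge the gauge (rotated) and the pin together.

```bash
python3 - <<'E'
import cv2,numpy as np
a=cv2.imread('pics/w3.png')
def f(x0,y0,w,h): return cv2.resize(a[y0:y0+h,x0:x0+w],None,fx=3.5,fy=3.5,interpolation=cv2.INTER_CUBIC)
g=cv2.transpose(f(390,0,110,224)) # shown u'=row*3.5, v'=(col-390)*3.5
o=np.zeros((595,784,3),np.uint8); o[:385]=g[:385,:784]; o[385:,:560]=f(155,100,160,60)
for k in range(0,784,100): cv2.line(o,(k,0),(k,8),(0,0,255),1)
cv2.imwrite('pics/c4.png',o)
E
```

```text
(no output)
```

View pics/c4.png

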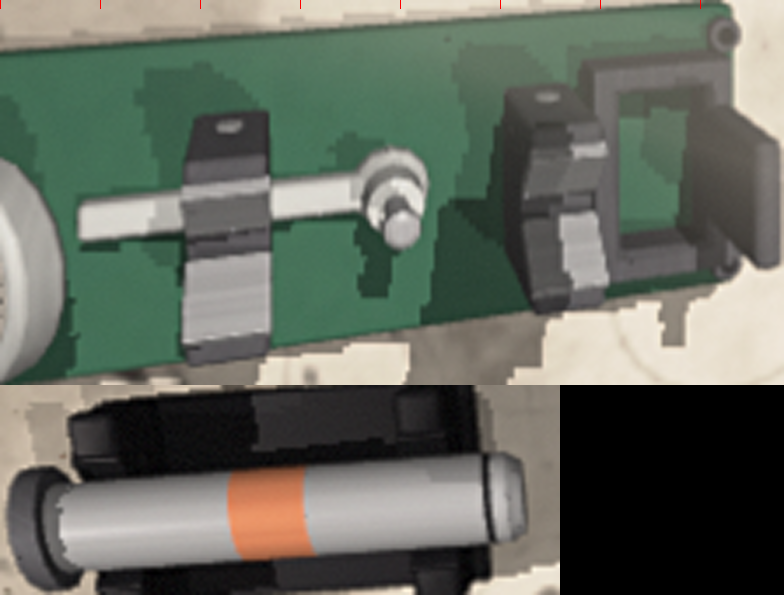

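The enlargement gives the plunger tip at crop (403,227), the plate edges, and the pocket rim outer corners at about (580,65) and (730,52). The pin axis runs from (65,528) to (485,498).

```bash
python3 - <<'E'
from h import *
from scipy.optimize import least_squares
np.set_printoptions(precision=4,suppress=True)
d=load('w3.png')
g=lambda L:np.array([(390+(v+.5)/3.5-.5,(u+.5)/3.5-.5) for u,v in L])
def an(a,b): v=(a-b)[:2];return np.degrees(np.arctan2(v[1],v[0])),np.linalg.norm(v)
up=toworld(d,g([(0,52),(720,4)]),.012);lo=toworld(d,g([(0,383),(740,283)]),.012)
print(up,lo,an(up[0],up[1]),an(lo[0],lo[1]))
t=toworld(d,g([(403,227)]),.052);print('tip',t)
pk=toworld(d,g([(582,66),(730,54),(605,280)]),.028);print(pk,an(pk[0],pk[1]),an(pk[2],pk[0]))
pi=toworld(d,g([(617,90),(706,84),(622,236)]),.028);print('inner',pi)
bp=toworld(d,g([(778,140),(768,265)]),.068);print('backplate outer top',bp,an(bp[0],bp[1]))
# midline
a=np.radians((an(up[0],up[1])[0]+an(lo[0],lo[1])[0])/2);X=np.array([np.cos(a),np.sin(a)]);Y=np.array([-X[1],X[0]])
print('yaw',np.degrees(a));
mid=(up[:,:2].mean(0)@Y+lo[:,:2].mean(0)@Y)/2; print('width',up[:,:2].mean(0)@Y-lo[:,:2].mean(0)@Y,'mid',mid,'tip y',t[0,:2]@Y-mid)
o=X*(t[0,:2]@X)+Y*mid;print('origin',o,'pocket',o-.079*X)
for q,n in((pk,'outer'),(pi,'inner'),(bp,'bp'),(up,'up'),(lo,'lo')): print(n,(q[:,:2]-o)@np.c_[X,Y])
p=toworld(d,(np.array([(62,528-385),(487,498-385),(268,513-385)])+.5)/3.5-.5+[155,100],.045);print('pin',p,an(p[1],p[0]))
E
```

```text
[[ 0.4715 -0.1337  0.012 ]
 [ 0.6738 -0.1549  0.012 ]] [[ 0.48   -0.0457  0.012 ]
 [ 0.6897 -0.0665  0.012 ]] (np.float64(174.0201355281099), np.float64(0.2034634213556429)) (np.float64(174.3150118173606), np.float64(0.21066973025795072))
tip [[ 0.5768 -0.1002  0.052 ]]
[[ 0.6268 -0.1378  0.028 ]
 [ 0.6726 -0.1426  0.028 ]
 [ 0.6401 -0.0752  0.028 ]] (np.float64(174.0341003320853), np.float64(0.04603655183751628)) (np.float64(78.02152135239855), np.float64(0.0640070256353436))
inner [[ 0.6381 -0.1311  0.028 ]
 [ 0.6658 -0.1334  0.028 ]
 [ 0.644  -0.0881  0.028 ]]
backplate outer top [[ 0.6733 -0.1281  0.068 ]
 [ 0.6738 -0.0941  0.068 ]] (np.float64(-90.88383228346963), np.float64(0.03400698911604125))
yaw 174.16757367273527
width 0.08898222809959078 mid 0.04088501164880852 tip y 0.00016842618446239604
origin [ 0.5769 -0.1   ] pocket [ 0.6554 -0.108 ]
outer [[-0.0535  0.0326]
 [-0.0996  0.0327]
 [-0.0604 -0.0311]]
inner [[-0.0641  0.0247]
 [-0.0918  0.0242]
 [-0.0656 -0.0187]]
bp [[-0.0988  0.0181]
 [-0.0959 -0.0158]]
up [[ 0.1014  0.0442]
 [-0.1021  0.0448]]
lo [[ 0.1018 -0.0442]
 [-0.1088 -0.0448]]
pin [[ 0.5747 -0.3647  0.045 ]
 [ 0.5785 -0.2486  0.045 ]
 [ 0.5765 -0.3081  0.045 ]] (np.float64(88.15142619998659), np.float64(0.11615437901467772))
```

```bash
python3 - <<'E'
from h import *
np.set_printoptions(precision=4,suppress=True)
P=[];Q=[];
for i in range(6):
    d=grab('wrist'); s=sensors.observe();P.append(s['tcp_pos'])
    Q.append(toworld(d,[(322,305)],s['tcp_pos'][2]-.0255+.062)[0])
print(np.mean(P,0),np.std(P,0),np.mean(Q,0),np.array(Q).std(0),s['force'],s['time'])
E
```

```text
[ 0.6126 -0.2276  0.2392] [0.0001 0.0002 0.    ] [ 0.6082 -0.2273  0.2757] [0.0001 0.0002 0.    ] [-0.3571  0.2175 -3.195 ] 4.575
```

```bash
python3 - <<'E'
from h import *
np.set_printoptions(precision=4,suppress=True)
im=cv2.imread('pics/w3.png',0)
sub=im[290:322,300:345]; m=(sub<60).astype(np.uint8); n,l,st,c=cv2.connectedComponentsWithStats(m); print(st,c+[300,290])
for x in(285,350): print(x,im[262:335,x].tolist())
print(im[300,255:400].tolist())
E
```

```text
[[   0    0   45   32 1028]
 [  10    4   25   21  412]] [[321.8911 306.0963]
 [322.2718 304.0121]]
285 [73, 72, 72, 73, 73, 73, 73, 73, 74, 74, 76, 81, 83, 90, 90, 91, 91, 91, 92, 91, 91, 91, 91, 91, 94, 93, 93, 92, 93, 93, 92, 91, 90, 89, 89, 90, 90, 89, 90, 90, 89, 90, 89, 91, 90, 92, 91, 92, 92, 92, 92, 91, 91, 90, 89, 90, 87, 89, 88, 89, 87, 87, 105, 126, 123, 115, 130, 173, 196, 194, 195, 197, 201]
350 [72, 72, 72, 72, 70, 72, 71, 72, 72, 72, 76, 80, 85, 88, 90, 90, 90, 90, 90, 91, 92, 91, 93, 93, 93, 95, 93, 92, 92, 92, 93, 92, 92, 92, 91, 90, 92, 92, 91, 92, 90, 91, 89, 88, 87, 88, 88, 88, 89, 88, 88, 90, 89, 90, 90, 91, 92, 91, 91, 88, 88, 105, 125, 111, 89, 92, 135, 189, 215, 214, 212, 213, 216]
[21, 16, 17, 20, 9, 15, 8, 18, 55, 87, 87, 88, 90, 91, 92, 92, 89, 92, 91, 92, 94, 92, 92, 92, 91, 91, 90, 88, 89, 89, 90, 90, 90, 90, 90, 92, 92, 92, 91, 91, 92, 91, 91, 91, 90, 91, 90, 90, 89, 90, 89, 90, 90, 92, 94, 89, 59, 16, 10, 13, 14, 14, 15, 11, 8, 13, 13, 12, 13, 11, 13, 11, 10, 12, 11, 9, 13, 12, 26, 66, 93, 92, 95, 92, 93, 92, 92, 91, 91, 91, 92, 91, 90, 92, 92, 91, 91, 90, 88, 88, 89, 89, 88, 89, 90, 89, 89, 90, 91, 93, 91, 92, 93, 90, 89, 88, 89, 88, 90, 87, 90, 90, 91, 88, 86, 85, 73, 38, 10, 12, 14, 18, 21, 22, 23, 38, 68, 85, 85, 82, 86, 86, 78, 54, 39]
```

```bash
python3 - <<'E'
from h import *
from scipy.optimize import least_squares
np.set_printoptions(precision=4,suppress=True)
d=load('w3.png'); a=np.radians(-6); X=np.array([np.cos(a),np.sin(a)]);Y=np.array([-X[1],X[0]])
def f(p,full=False):
    L=[(-.0115,0),(.0115,0),(0,0),(-.0,-.0215),(0,.0215)]
    q=proj(d,[np.r_[p[:2]+X*u+Y*v,p[2]] for u,v in L])
    return np.r_[q[0,1]-273.5,q[1,1]-326.5,q[2]-[322.2,304],(q[4,0]-q[3,0]-119)]
r=least_squares(f,[.61,-.227,.275]);print(r.x,r.fun)
E
```

```text
[ 0.6105 -0.225   0.2716] [ 0.4225  1.7456 -0.0002 -2.1309 -0.2747]
```

```bash
python3 -m jog '[[15,40,0,0,30],[30,80,0,0,30],[44.5,118.5,-20,0,30],[44.5,118.5,-70,0,30],[44.5,118.5,-120,0,30],[44.5,118.5,-150,0,30],[44.5,118.5,-172,0,30],[44.5,118.5,-172,0,30],[44.5,118.5,-172,0,30]]'
python3 - <<'E'
from h import *
a=grab('wrist','w5.png')['frame'];b=grab('side','d5.png')['frame'];c=grab('scene','s5.png')['frame']
s=sensors.observe();print(s['tcp_pos'],s['eef_rot'][:,1],s['force'],s['grip_width'])
o=np.zeros((600,800,3),np.uint8)
R=lambda i,x,y,w,h,W,H:cv2.resize(i[y:y+h,x:x+w],(W,H),interpolation=cv2.INTER_CUBIC)
o[:300,:400]=R(a,220,130,200,150,400,300)
o[:300,400:]=R(b,230,235,100,75,400,300)
o[300:,:400]=R(c,255,125,60,45,400,300)
o[300:,400:]=R(a,0,0,640,400,400,300)
cv2.imwrite('pics/c5.png',o)
E
```

```text
time: 5.7
tcp_pos: [0.6584, -0.1083, 0.0687]
eef_rot: [[-0.995, 0.103, 0.002], [0.103, 0.995, -0.001], [-0.002, -0.0, -1.0]]
force: [0.2, -0.0, -3.8]
grip_width: 0.0435
grasp_force: 52.9
[ 0.65841176 -0.10807654  0.06887312] [1.02743342e-01 9.94707879e-01 2.03409372e-04] [-0.24778557  0.92329788 -3.07666227] 0.043651034275646594
```

View pics/c5.png

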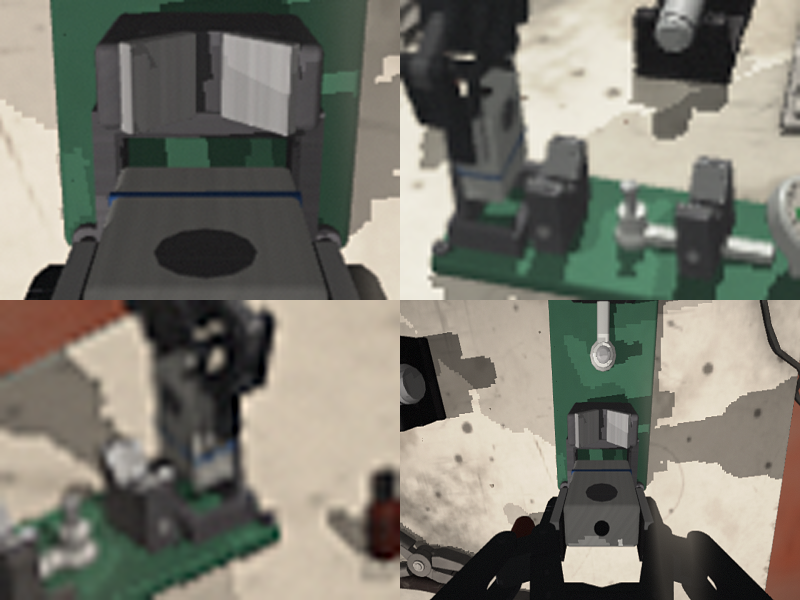

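The last view shows the block's bottom edge centred sideways between the pocket walls (crop 118–295 against 122–292). The back plate is behind it, and the vial is clear. Next I check x from the bottom edge (row about 214).

```bash
python3 - <<'E'
from h import *
np.set_printoptions(precision=4,suppress=True)
d=load('w5.png');im=cv2.imread('pics/w5.png')
print(cv2.cvtColor(im,cv2.COLOR_BGR2GRAY)[205:235,[305,323,340]].T.tolist())
print('bottom edge',toworld(d,[(320,214)]*3,[.039,.042,.045]))
print('blue line ',toworld(d,[(320,227)],.050))
print('plunger tip',(601-400)*1.6, toworld(d,[((601-400)*1.6,(352-300)*400/300)],.052))
print('tip expected px',proj(d,[.5769,-.1,.052]))
E
```

```text
[[81, 82, 82, 82, 81, 80, 81, 81, 75, 69, 68, 69, 69, 67, 70, 70, 69, 70, 71, 69, 63, 29, 27, 49, 70, 70, 69, 68, 68, 68], [73, 73, 73, 73, 74, 81, 81, 80, 76, 67, 66, 67, 68, 68, 67, 67, 67, 68, 68, 67, 54, 26, 27, 47, 69, 69, 67, 68, 68, 67], [41, 41, 39, 38, 40, 40, 37, 41, 53, 71, 70, 70, 70, 70, 71, 70, 69, 69, 72, 71, 56, 28, 30, 51, 70, 72, 70, 70, 71, 71]]
bottom edge [[ 0.6456 -0.1081  0.039 ]
 [ 0.6444 -0.108   0.042 ]
 [ 0.6433 -0.1079  0.045 ]]
blue line  [[ 0.6481 -0.1084  0.05  ]]
plunger tip 321.6 [[ 0.5756 -0.1001  0.052 ]]
tip expected px [[322.0242  72.4533]]
```

```bash
python3 -m jog '[[-1.5,0,-5,0,30],[-1.5,0,-12,0,30],[-1.5,0,-18,0,30],[-1.5,0,-22,0,30],[-1.5,0,-22,0,30],[-1.5,0,-22,0,30]]'; python3 -c "
from h import *
print(sensors.observe())"|tail -3
```

```text
time: 6.6
tcp_pos: [0.6567, -0.1079, 0.0449]
eef_rot: [[-0.995, 0.103, 0.001], [0.103, 0.995, 0.0], [-0.001, 0.0, -1.0]]
force: [4.7, -1.4, -6.6]
grip_width: 0.0431
grasp_force: 52.8
       -1.97833031e+00,  9.13302437e-02]), 'tcp_pos': array([ 0.65665571, -0.10794147,  0.04487763]), 'eef_rot': array([[-9.94687436e-01,  1.02936451e-01,  9.95418791e-04],
       [ 1.02936617e-01,  9.94687910e-01,  1.17285500e-04],
       [-9.78058084e-04,  2.19127457e-04, -9.99999498e-01]]), 'force': array([ 4.68123804, -1.44977901, -6.58095099]), 'wrist_torque': array([-0.35298615, -2.03123701, -0.05874597]), 'grasp_force': 52.78863072395325, 'grip_width': 0.04306823022950791}
```

```bash
python3 -m jog '[[0.8,0,0,0,30],[0.8,0,-2,0,30],[0.8,0,-4,0,30],[0.8,0,-6,0,30],[0.8,0,-6,0,30],[0.8,0,-6,0,30]]'
```

```text
time: 7.35
tcp_pos: [0.6569, -0.108, 0.0403]
eef_rot: [[-0.995, 0.103, 0.001], [0.103, 0.995, -0.0], [-0.001, -0.0, -1.0]]
force: [-1.9, 0.5, 6.0]
grip_width: 0.0432
grasp_force: 54.1
```

Home on the floor, at the expected height. Now I release, rise and check.

```bash
python3 -m jog '[[0,0,0,0,50],[0,0,0,0,62],[0,0,0,0,62],[0,0,0,0,62],[0,0,30,0,62],[0,0,80,0,62],[-20,-30,140,0,85],[-60,-90,160,0,85],[-60,-90,160,0,85],[-60,-90,160,0,85]]'
python3 - <<'E'
from h import *
np.set_printoptions(precision=4,suppress=True)
d=grab('wrist','w6.png');s=sensors.observe();print(s['tcp_pos'],s['joint_pos'],s['force'])
print('expected blk top hole px',proj(d,[[.6555,-.108,.074],[.6555,-.108,.08]]))
im=d['frame']; e=proj(d,[.6555,-.108,.074])[0].astype(int); g=cv2.cvtColor(im,cv2.COLOR_BGR2GRAY)
x0,y0=e-30; sub=g[y0:y0+60,x0:x0+60]; n,l,st,c=cv2.connectedComponentsWithStats((sub<45).astype(np.uint8))
for i in range(1,n):
    if st[i,4]>15: print(st[i],c[i]+[x0,y0],toworld(d,[c[i]+[x0,y0]],.074))
E
```

```text
time: 8.6
tcp_pos: [0.5964, -0.1988, 0.1996]
eef_rot: [[-0.995, 0.105, 0.001], [0.105, 0.995, 0.0], [-0.001, 0.0, -1.0]]
force: [-0.3, 0.7, 0.2]
grip_width: 0.085
grasp_force: 0.0
[ 0.5966 -0.1979  0.1987] [ -4.1533  24.2306  15.3108  -0.0351 -81.1216 -91.7887] [ 1.0582 -0.3049 -0.2472]
expected blk top hole px [[438.0826 241.9989]
 [440.3646 245.2061]]
```

```bash
python3 - <<'E'
from h import *
np.set_printoptions(precision=4,suppress=True,linewidth=250)
d=load('w6.png');g=cv2.imread('pics/w6.png',0)
print(g[215:270:3,395:485:3])
E
```

```text
[[ 90  83 114 129 107  91  91  91  92  91  90  91  88  91  91  90  87  84  81  80  71  71  66 134 130 130 149 161 220 217]
 [ 91  84 110 128 122  99  91  93  93  91  75  76  75  75  77  74  82  87  85  83  80  71  68 132 130 128 130 132 125 216]
 [ 89  84 108 127 129 115  93  93  93  92  78  75  76  75  77  76  72  71  87  84  82  80  70 132 131 128 130 126 125 217]
 [ 89  82 105 129 128 127 106  92  92  93  93  92  90  81  80  80  80  89  87  84  83  80  82 131 129 159 158 161 215 214]
 [ 90  80 108 128 128 129 133 147 144 147 145 147 145 143 144 144 150 144 149 144 146 146 143 116 216 213 210 213 213 213]
 [ 88  76 110 130 129 128 176 197 203 203 203 199 200 201 200 203 205 203 204 206 206 206 201 159 215 212 212 213 215 214]
 [100  77 101 132 130 128 174 201 201 201 197 198 200 197 201 204 197 201 201 202 203 197 204 173 212 213 214 213 214 213]
 [100 101  98 130 131 130 191 201 200 198 196 201 198 196 109  90 195 199 201 201 196 202 199 185 214 215 214 213 211 209]
 [ 97 103 108  96 133 130 197 201 198 196 202 196 202  93  82  84 101 203 200 196 200 199 204 187 215 213 214 213 20
[... 537 characters left out ...]
101 101 101 101 100 103 104 104 105 104  97 215 212 210 213 215 215 218 218 220 215]
 [211 210 211 207 210 213 109 112 111 113 113 110 112 110 112 112 112 111 113 103 213 210 212 215 216 217 219 219 200 136]
 [215 214 213 208 209 206 201 133 135 133 133 135 134 135 124 125 124 125 125 160 212 212 213 213 214 217 218 218 202 198]
 [215 214 216 214 210 207 210 211 209 208 211 121 116 130 132 132 132 204 210 208 209 212 212 212 214 216 216 203 213 216]
 [213 214 213 214 213 211 209 209 207 209 181  82  83  84  97  96  95  97 212 209 208 211 212 213 210 203 204 215 216 215]
 [213 215 216 214 209 209 208 209 206 209 147  84  85  82  94  95  97  94 154 211 203 201 194 193 203 213 215 218 218 219]]
```

The block top's hole sits at pixel (438,240) against (438,242) expected, so it is home. Next, the pin.

```bash
python3 -m jog '[[-4,-20,20,10.5,60],[-8,-40,20,21,60],[-12,-60,20,31.5,50],[-16,-80,20,42,50],[-20,-100,20,52.5,50],[-20,-107,20,63,50],[-20,-107,10,73.5,50],[-20,-107,0,84,50],[-20,-107,0,94,50],[-20,-107,0,94,50]]'
cat > pin.py <<'E'
from h import *
np.set_printoptions(precision=4,suppress=True)
d=grab('wrist');d=grab('wrist');s=sensors.observe();R=s['eef_rot'];print(s['tcp_pos'],'yaw',np.degrees(np.arctan2(R[1,1],R[0,1])),s['joint_pos'],s['force'])
im=d['frame'];h=cv2.cvtColor(im,cv2.COLOR_BGR2HSV)
m=cv2.inRange(h,(4,110,90),(18,255,255));n,l,st,c=cv2.connectedComponentsWithStats(m)
for i in range(1,n):
    if st[i,4]>80: print(st[i],c[i],toworld(d,[c[i]],.05))
import sys;cv2.imwrite('pics/'+sys.argv[1],im);np.savez('pics/'+sys.argv[1]+'.npz',**{k:np.array(d[k],float) for k in('camera_matrix','dist','rvec','tvec')})
E
python3 pin.py w7.png
```

```text
time: 9.9
tcp_pos: [0.5773, -0.3038, 0.1977]
eef_rot: [[-0.033, -0.999, -0.002], [-0.999, 0.033, 0.001], [-0.001, 0.002, -1.0]]
force: [0.9, -0.9, 0.2]
grip_width: 0.0499
grasp_force: 0.0
[ 0.5773 -0.3042  0.1985] yaw 177.9473538764686 [-14.1095  27.0638  19.7155  -0.009  -82.7166  12.058 ] [ 0.8828 -0.3331 -0.3378]
[310 166  29  25 637] [324.1633 178.1068] [[ 0.5768 -0.305   0.05  ]]
```

```bash
python3 -m jog '[[0,-1,-50,0,50],[0,-1,-100,0,50],[0,-1,-140,0,50],[0,-1,-160,0,50],[0,-1,-172,0,50],[0,-1,-172,0,50],[0,-1,-172,0,10],[0,-1,-172,0,10],[0,-1,-172,0,10],[0,-1,-172,0,10]]' 70; python3 -m jog '[[0,0,0,0,10],[0,0,0,0,10],[0,0,5,0,10],[0,0,20,0,10],[0,0,50,0,10],[0,0,90,0,10],[0,0,90,0,10]]'
```

```text
time: 11.25
tcp_pos: [0.5755, -0.3063, 0.0287]
eef_rot: [[-0.034, -0.999, -0.002], [-0.999, 0.034, -0.0], [0.0, 0.002, -1.0]]
force: [-4.7, 0.7, 4.5]
grip_width: 0.0221
grasp_force: 68.2
time: 12.12
tcp_pos: [0.5796, -0.3071, 0.1227]
eef_rot: [[-0.033, -0.999, 0.009], [-0.999, 0.033, -0.004], [0.003, -0.009, -1.0]]
force: [1.2, -0.2, -4.1]
grip_width: 0.022
grasp_force: 68.9
```

```bash
python3 pin.py w8.png; python3 -c "
from h import *
import numpy as np
np.set_printoptions(linewidth=250)
g=cv2.imread('pics/w8.png',0);print(g[100:300:8,200:450:8])"
```

```text
[ 0.5771 -0.3057  0.1178] yaw 178.0881123029748 [-14.2603  29.0536  11.1236  -0.0444 -71.9994  12.3621] [ 0.4456  0.5367 -4.4024]
[ 295  273   56   53 2404] [322.5304 300.6739] [[ 0.5819 -0.2403  0.05  ]]
[[ 95  92  96  99 111 111 118 220 212 191 184 186 195 197 199 195 176 164 160 159 191 181 155 157 158 143 147 117 132 134 110  87]
 [ 95  97  63 105 116 112 117 219 206 189 181 197 200 168 160 156 163 157 162 166 161 164 156 157 153 144 145 109 134  64 153 142]
 [ 95  91  92 108 118 112 110 210 203 190 183  37  27  30  33  35  36  33  26  29  34  35 163 158 157 155 139 108 144  58 149 106]
 [ 97  91  98 105 114 110 195 201 201 192  71  62  63  66  66  67  65  64  63  64  65  66 166 160 157 156 138  66 150  67  66  68]
 [ 86  90  98 114 133 199 202 184 179 192  72  83  91  89  99 105  99  98  93  82  76  52 125 158 157 157 141  90 147 113 118 118]
 [155 150 175 200 201 202 204 191 180 181  72  84  91  98 103 103  97  92  88  81  69  47 144 158 157 154 150  83 142  72  90 118]
 [157 162 190 208 208 205 179 187 181 187 187  84  95  98  98  97  96  94  85  77  51  21 165 158 156 154 144
[... 1680 characters left out ...]
 79 226 226 226 213 163 145 143 150 149  78]
 [219 205 206 225 212 215 218 221 228  67 127 131 114 144 158 161 156 155 131  70 130  29 189 222 223 207 160 154 121 117 121  71]
 [219 219 207 215 202 222 225 229  27  34 131 132 115 142 157 164 157 153 130  25 131  55  35 216 217 189 149 143 119 118 118 114]
 [220 225 223 217 204 216 223 227  34  33 130 122 103 143 157 162 156 152 130  19 130 134  34  89 218 183 144 135 151  97 118 117]
 [232 228 167 220 224 219 222 235  34  31 130  34 104 130 138 145 143 132 119  14 131 131  34  33 224 212 141 141 152 140 138  74]
 [230 230 225 227 225 226 229  46  34 122 140  29 103 129 138 144 142 132 121   5 142 142  32  34 207 203 181 144 136 143 146  75]]
```

```bash
python3 - <<'E'
from h import *
np.set_printoptions(precision=4,suppress=True)
d=load('w8.png');im=cv2.imread('pics/w8.png');h=cv2.cvtColor(im,cv2.COLOR_BGR2HSV)
m=cv2.inRange(h,(4,110,90),(18,255,255));ys,xs=np.nonzero(m[:, 306:340]);print('band rows per col',[ (c,ys[xs==c-306].min(),ys[xs==c-306].max()) for c in(312,322,332)])
t=np.array([.5771,-.3057,.1178])
for zz in(.0187,.023): 
  b=toworld(d,[(322,ys[xs==16].min()),(322,ys[xs==16].max()+1)],t[2]+zz+.0115); print(zz,b-t,np.linalg.norm(b[0]-b[1]))
  e=proj(d,[[t[0],t[1]-.059,t[2]+zz+.0115],[t[0],t[1]-.059,t[2]+zz+.017],[t[0],t[1]-.067,t[2]+zz+.017],[t[0],t[1]-.067,t[2]+zz-.0]]);print('head pred px',e)
g=cv2.cvtColor(im,cv2.COLOR_BGR2GRAY);print(g[95:175,322].tolist()); print(g[200,280:380].tolist())
E
```

```text
band rows per col [(312, np.int64(281), np.int64(324)), (322, np.int64(282), np.int64(325)), (332, np.int64(281), np.int64(325))]
0.0187 [[ 0.0021 -0.0104  0.0302]
 [ 0.0027  0.009   0.0302]] 0.019422695664524356
head pred px [[323.3984 150.9653]
 [323.3631 154.3576]
 [322.5204 128.3105]
 [322.7324 121.9569]]
0.023 [[ 0.002  -0.013   0.0345]
 [ 0.0026  0.0056  0.0345]] 0.01868866456762691
head pred px [[323.3711 153.5902]
 [323.3331 157.2438]
 [322.4562 130.2331]
 [322.6842 123.4013]]
[194, 192, 193, 192, 192, 192, 189, 161, 161, 162, 161, 162, 164, 156, 118, 125, 124, 57, 25, 28, 30, 36, 56, 65, 52, 20, 28, 52, 68, 68, 66, 68, 83, 115, 135, 130, 116, 104, 103, 104, 103, 105, 104, 104, 104, 100, 101, 100, 100, 99, 99, 98, 99, 98, 98, 97, 90, 86, 119, 117, 117, 117, 117, 116, 115, 115, 115, 141, 200, 200, 199, 197, 196, 197, 197, 196, 197, 197, 198, 197]
[195, 195, 197, 195, 195, 195, 176, 68, 25, 32, 55, 100, 123, 132, 137, 145, 149, 156, 160, 164, 169, 170, 173, 174, 177, 178, 180, 181, 184, 188, 190, 194, 195, 197, 198, 199, 201, 202, 204, 203, 192, 164, 164, 164, 165, 162, 161, 159, 159, 159, 158, 157, 156, 158, 158, 159, 153, 155, 152, 148, 146, 144, 139, 137, 135, 133, 128, 124, 118, 116, 112, 107, 100, 91, 72, 36, 34, 32, 35, 35, 29, 28, 29, 29, 26, 21, 38, 110, 177, 173, 169, 168, 167, 167, 165, 164, 163, 162, 159, 160]
```

```bash
python3 -m jog '[[0,50,30,0,10],[-1,100,50,6,10],[-2,150,50,16,10],[-3,190,50,26,10],[-4,206,50,36,10],[-4,206,50,46,10],[-4,206,50,56,10],[-4,206,50,66,10],[-4,206,50,76,10],[-4,206,50,86,10]]'; python3 -m jog '[[0,0,-30,0,10],[0,0,-50,0,10],[0,0,-50,0,10]]'; python3 pin.py w9.png
python3 - <<'E'
from h import *
np.set_printoptions(precision=4,suppress=True,linewidth=250)
d=load('w9.png');g=cv2.imread('pics/w9.png',0);e=proj(d,[.6555,-.108,.074])[0];print('blk hole exp',e)
x0,y0=e.astype(int)-25;sub=g[y0:y0+50,x0:x0+50];print(sub[::3,::3])
E
```

```text
time: 13.48
tcp_pos: [0.5719, -0.0998, 0.1657]
eef_rot: [[0.995, -0.097, -0.003], [-0.097, -0.995, 0.0], [-0.003, -0.0, -1.0]]
force: [-0.4, -0.3, -3.1]
grip_width: 0.022
grasp_force: 69.1
time: 13.85
tcp_pos: [0.5707, -0.0998, 0.1144]
eef_rot: [[0.995, -0.103, -0.007], [-0.103, -0.995, 0.0], [-0.007, 0.0, -1.0]]
force: [-0.9, -0.7, -3.0]
grip_width: 0.0219
grasp_force: 69.1
[ 0.5728 -0.1001  0.1173] yaw -95.89198264402464 [  5.4982  21.4641  -1.0421   0.025  -67.5284  78.6003] [ 0.4203 -0.9438 -2.2962]
[   0    0   69  138 5043] [25.343 65.096] [[0.6782 0.0547 0.05  ]]
[   0  104   87   99 5521] [ 32.5312 161.0913] [[0.6251 0.0701 0.05  ]]
[ 295  274   55   53 1269] [325.3649 296.4137] [[ 0.5129 -0.0961  0.05  ]]
blk hole exp [320.8751  74.796 ]
[[ 22  24  24  24  23  26  24  25  23  24  25  23  23  24  21  22  28]
 [ 47  46  45  43  48  46  48  53  63  64  53  48  45  46  45  45  45]
 [187 189 185 189 193 188 185 189 191 192 192 194 189 195 192 189 196]
 [210 206 203 213 209 204 207 212 211 213 216 210 215 217 210 215 220]
 [206 202 209 209 204 203 211 210 213 214 211 211 216 212 2
[... 164 characters left out ...]
203 201 209 208 213 121  19  24  94 215 210 217 215 209 208]
 [208 203 199 204 207 209 151  31  34  34  32 122 215 215 209 208 208]
 [205 200 200 208 206 212  35  31  31  34  35  33 218 210 207 206 207]
 [202 199 204 206 207 213  25  33  32  33  31  33 217 207 205 207 210]
 [197 201 206 205 206 210  67  31  33  32  34  59 210 205 204 210 211]
 [198 207 204 206 210 202 212  51  28  27  38 212 205 203 206 210 206]
 [203 205 205 208 204 203 209 211 212 220 216 205 204 204 208 206 205]
 [204 203 205 206 202 208 206 201 210 208 204 203 202 207 208 203 202]
 [202 203 206 200 204 206 200 207 211 205 203 203 204 208 205 202 204]
 [205 205 204 203 208 203 203 211 208 204 202 203 208 204 202 202 210]]
```

```bash
python3 - <<'E'
from h import *
d=load('w9.png');b=toworld(d,[(321,77.5)],.074)[0];print(b)
gx=np.array([-.9949,.1011]);print('gap mm',1e3*((np.array([.5728,-.1001])-b[:2])@gx-.0007-.067-.012), 'y mm',1e3*((np.array([.5728,-.1001])-[.5766,-.1])@[-gx[1],gx[0]]))
E
python3 -m jog '[[0,0,-30,0,10],[0,0,-50,0,10],[0,0,-60,0,10],[0,0,-66,0,10],[0,0,-66,0,10],[0,0,-66,0,10]]'; python3 -m jog '[[0,0,0,0,10]]'
```

```text
[ 0.65423777 -0.10793021  0.074     ]
gap mm 2.1140705673340467 y mm 0.4836699999999916
time: 14.7
tcp_pos: [0.5735, -0.1, 0.0522]
eef_rot: [[0.995, -0.103, 0.002], [-0.103, -0.995, -0.0], [0.002, -0.0, -1.0]]
force: [-0.0, -0.6, -3.4]
grip_width: 0.0218
grasp_force: 69.2
time: 14.82
tcp_pos: [0.5732, -0.1, 0.0519]
eef_rot: [[0.995, -0.103, 0.001], [-0.103, -0.995, -0.0], [0.001, -0.0, -1.0]]
force: [0.4, -0.0, -3.4]
grip_width: 0.0216
grasp_force: 69.2
```

```bash
python3 -m jog '[[0.5,0,0,0,10],[1,-0.1,0,0,10],[1,-0.1,0,0,10]]'|sed -n '2p;4p';python3 -m jog '[[0.5,0,0,0,10],[1,-0.1,0,0,10],[1,-0.1,0,0,10]]'|sed -n '2p;4p'
```

```text
tcp_pos: [0.5739, -0.1001, 0.0513]
force: [-0.2, 0.4, -3.5]
tcp_pos: [0.5745, -0.1002, 0.0511]
force: [-0.2, 0.3, -3.1]
```

```bash
python3 -m jog '[[0.5,0,0,0,10],[1,-0.1,0,0,10],[1,-0.1,0,0,10]]'|sed -n '2p;4p';python3 -m jog '[[0.5,0,0,0,10],[1,-0.1,0,0,10],[1,-0.1,0,0,10]]'|sed -n '2p;4p'
```

```text
tcp_pos: [0.5758, -0.1003, 0.0512]
force: [-1.4, -0.0, -4.2]
tcp_pos: [0.5766, -0.1004, 0.0512]
force: [-2.7, -0.4, -2.7]
```

```bash
python3 -m jog '[[0.5,0,0,0,10],[1,-0.1,0,0,10],[1,-0.1,0,0,10]]'|sed -n '2p;4p'; python3 -m jog '[[0,0,-2,0,10],[0,0,-4,0,10],[0,0,-4,0,10]]'|sed -n '2p;4p'
```

```text
tcp_pos: [0.5766, -0.1004, 0.0509]
force: [-6.2, 1.3, -1.5]
tcp_pos: [0.5767, -0.1006, 0.0475]
force: [-6.8, 0.4, 2.1]
```

```bash
python3 -m jog '[[-0.4,0,-1,0,10],[-0.4,0,-2,0,10],[-0.4,0,-3,0,10],[-0.4,0,-3,0,10]]'|sed -n '2p;4p'; python3 -m jog '[[0,0,-1,0,10],[0,0,-1,0,10]]'|sed -n '2p;4p';  python3 -m jog '[[0,0,-1,0,10],[0,0,-1,0,10]]'|sed -n '2p;4p'
```

```text
tcp_pos: [0.5767, -0.1006, 0.0454]
force: [-7.2, 1.5, 7.1]
tcp_pos: [0.5768, -0.1004, 0.0452]
force: [-8.9, 3.4, 11.4]
tcp_pos: [0.5769, -0.1001, 0.0448]
force: [-11.1, 5.4, 15.5]
```

Both lateral forces show the pin bearing more on one side. I'll shift +y and ease back in x.

```bash
python3 -m jog '[[-0.5,0.5,0,0,10],[-1,1,0,0,10],[-1,1,0,0,10]]'|sed -n '2,4p'; python3 -m jog '[[-0.5,0.5,0,0,10],[-0.5,0.5,0,0,10]]'|sed -n '2,4p';python3 -c "
from h import *
s=sensors.observe();print(s['force'],s['wrist_torque'],s['eef_rot'][:,2],s['tcp_pos'])"
```

```text
tcp_pos: [0.5769, -0.0998, 0.0446]
eef_rot: [[0.995, -0.102, 0.002], [-0.102, -0.995, -0.001], [0.002, 0.001, -1.0]]
force: [-7.4, 2.7, 10.0]
tcp_pos: [0.5769, -0.0995, 0.0443]
eef_rot: [[0.995, -0.102, 0.003], [-0.102, -0.995, -0.001], [0.003, 0.001, -1.0]]
force: [-4.5, 0.4, 7.6]
[-4.45382902  0.39618954  7.5545063 ] [ 0.10259837  1.79046839 -0.12232389] [ 0.00278265 -0.00112559 -0.99999549] [ 0.57691735 -0.09947862  0.04434219]
```

```bash
python3 -m jog '[[0,0,-1,0,10],[0,0,-1,0,10]]'|sed -n '2p;4p'; python3 -m jog '[[0,0.2,-1,0,10],[0,0.2,-1,0,10]]'|sed -n '2p;4p';python3 -m jog '[[0,0.2,-1,0,10],[0,0.2,-1,0,10]]'|sed -n '2p;4p'
```

```text
tcp_pos: [0.5771, -0.0991, 0.0438]
force: [-6.8, 2.5, 9.9]
tcp_pos: [0.5771, -0.099, 0.0437]
force: [-8.1, 2.1, 15.7]
tcp_pos: [0.5772, -0.0989, 0.0436]
force: [-11.3, 3.8, 19.6]
```

```bash
python3 -m jog '[[-0.6,0.5,0,0,10],[-1,1,0,0,10],[-1,1,0,0,10]]'|sed -n '2p;4p'; python3 -m jog '[[0,0.5,-1,0,10],[0,0.5,-1,0,10]]'|sed -n '2p;4p'; python3 -m jog '[[0,0,0,0,10],[0,0,0,0,10]]'; python3 pin.py w10.png; python3 -c "
from h import *
grab('side','d10.png');grab('scene','s10.png')
print(sensors.observe()['wrist_torque'])"
```

```text
tcp_pos: [0.5772, -0.0989, 0.0436]
force: [-6.4, -1.2, 17.0]
tcp_pos: [0.5772, -0.0988, 0.0435]
force: [-9.2, -1.4, 22.4]
time: 20.32
tcp_pos: [0.5772, -0.0989, 0.0435]
eef_rot: [[0.995, -0.102, 0.006], [-0.102, -0.995, -0.003], [0.007, 0.003, -1.0]]
force: [-9.3, -1.0, 21.7]
grip_width: 0.0217
grasp_force: 72.2
[ 0.5772 -0.0988  0.0435] yaw -95.83319867540497 [  5.719   25.3442  -6.8944   0.2764 -57.4197  78.3002] [-9.4976 -1.8267 22.7326]
[  0 225  12  12 104] [  4.2596 231.3173] [[0.6123 0.0317 0.05  ]]
[295 273  55  32 783] [328.2695 288.1533] [[ 0.5715 -0.1009  0.05  ]]
[312 298  11  11  99] [316.9495 302.7273] [[ 0.5645 -0.0952  0.05  ]]
[-0.62728675  3.34365521 -0.33080821]
```

The pin is rigidly seated: height and y no longer change with command. A little relief of the axial load, then a final check.

```bash
python3 -m jog '[[-0.4,-0.3,0,0,10],[-0.8,-0.3,0,0,10],[-0.8,-0.3,0,0,10],[-0.8,-0.3,0,0,10],[-0.8,-0.3,0,0,10]]'
python3 - <<'E'
from h import *
np.set_printoptions(precision=4,suppress=True)
d=grab('wrist');s=sensors.observe();print(s['tcp_pos'],s['force'],s['wrist_torque'],s['qvel'])
g=cv2.cvtColor(d['frame'],cv2.COLOR_BGR2GRAY)
# head / block: column profile along pin axis, expected px of gauge points
gx=np.array([-.9949,.1011]);O=np.array([.5772,-.0989])
P=lambda x,z:np.r_[O+gx*x,z]
print('exp head junction, head top outer, blk top edge near, hole:',proj(d,[P(-.059,.072),P(-.059,.077),P(-.067,.077),P(-.067,.074),P(-.079,.074)]))
for c in(316,322):print(c,list(enumerate(g[95:200,c].tolist(),95)))
E
```

```text
time: 21.15
tcp_pos: [0.5772, -0.0989, 0.0435]
eef_rot: [[0.995, -0.102, 0.008], [-0.102, -0.995, -0.003], [0.008, 0.002, -1.0]]
force: [-7.1, -0.7, 20.7]
grip_width: 0.0222
grasp_force: 72.0
[ 0.5772 -0.0989  0.0435] [-7.0387 -0.7337 20.827 ] [-0.3684  2.5632 -0.3681] [-0.1     0.0178  0.0919  0.125   0.0498  0.0142]
exp head junction, head top outer, blk top edge near, hole: [[322.4378 152.487 ]
 [322.4752 155.4942]
 [322.4728 129.606 ]
 [322.4496 128.3992]
 [322.445   88.4023]]
316 [(95, 134), (96, 199), (97, 215), (98, 210), (99, 207), (100, 206), (101, 206), (102, 203), (103, 202), (104, 202), (105, 200), (106, 199), (107, 200), (108, 201), (109, 201), (110, 202), (111, 205), (112, 204), (113, 207), (114, 207), (115, 208), (116, 205), (117, 194), (118, 181), (119, 170), (120, 160), (121, 146), (122, 109), (123, 56), (124, 30), (125, 32), (126, 43), (127, 68), (128, 77), (129, 83), (130, 79), (131, 79), (132, 81), (133, 80), (134, 78), (135, 71), (136, 83), (137, 83), (138, 84), (139, 85), (140, 84), (141, 81), (142, 82), (143, 81), (144, 82), (145, 83), (146, 82), (147, 82), (14
[... 1141 characters left out ...]
84), (141, 87), (142, 86), (143, 85), (144, 84), (145, 84), (146, 85), (147, 84), (148, 85), (149, 86), (150, 85), (151, 74), (152, 84), (153, 141), (154, 140), (155, 138), (156, 145), (157, 167), (158, 166), (159, 166), (160, 167), (161, 166), (162, 167), (163, 165), (164, 166), (165, 166), (166, 166), (167, 167), (168, 166), (169, 165), (170, 166), (171, 165), (172, 166), (173, 166), (174, 166), (175, 165), (176, 165), (177, 165), (178, 166), (179, 167), (180, 166), (181, 167), (182, 166), (183, 167), (184, 167), (185, 167), (186, 168), (187, 167), (188, 167), (189, 166), (190, 167), (191, 166), (192, 167), (193, 167), (194, 167), (195, 167), (196, 166), (197, 167), (198, 166), (199, 167)]
```

The head touches the block, the pin is level, and the forces are steady at about 21 N down with the fingers gripping. Handing in.

```bash
python3 -c "
from cell import order
print(order.job_done())"
```

```text
the job is handed in; nothing more can be done
None
```

I handed the job in with the stop block home in its pocket and released, and the pin seated in both Vs with its head against the block, held pressed down at about 21 N (slightly above the 10–20 N asked). No verdict came back, and I judged the seating from forces, heights and image measurements, not from the dial.

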